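# Take the square-headed finial out of the drying rack

### The job

Take the finial with the square head out of the crowded drying rack, reaching in through the gap in front of and behind it so that its neighbours stay standing in their places. Stand it upright in the middle of the paint turntable, set down gently rather than dropped, and let go.

Things in the scene. Friction and masses are not known exactly. Their poses are not given: they have to be found in the camera images.
- square_finial_center (a point): The finial (small raw-wood post ornament, about 80 g) with the square head: a 32 x 32 mm block 36 mm tall, flat upright sides, on a narrow neck over a round foot 40 mm wide. 90 mm tall overall; this point is on its axis half-way up, 45 mm above the foot's underside; the head spans 9 to 45 mm above this point. z is up; x and y are square to the head's sides, within 5 degrees of the rack's x and y.
- rack: Fixed plywood rack, 70 x 230 mm; origin at the table under its centre, z up. Four finials stand in a row along its y, 52 mm apart, in any order, between end boards 75 mm tall. Along y only 9 to 20 mm is free beside a head; along x (before and behind the row) is open: fingers fit only there. Floor 10 mm up; rails 12 mm above the floor leave 3 mm round each foot: finials lift straight up.
- turntable_top (a point): Centre of the top face of a fixed paint turntable: a round plywood disc 160 mm in diameter, its top face level and 50 mm above the table, on a short steel stem. A small dark pivot cap marks its centre. It does not turn. z is up.
- ball_finial_center (a point): A neighbour in the rack with the same foot and neck but as head a ball, 37 mm in diameter, top 90 mm above the underside of the foot. Not to be moved. This point is on its axis, 45 mm above the underside of its foot; z is up along its axis.
- spire_finial_center (a point): A neighbour in the rack with the same foot and neck but as head a pointed spire, 34 mm wide at most, top 100 mm above the underside of the foot. Not to be moved. This point is on its axis, 45 mm above the underside of its foot; z is up along its axis.
- mushroom_finial_center (a point): A neighbour in the rack with the same foot and neck but as head a low domed button, 40 mm wide, top 77 mm above the underside of the foot. Not to be moved. This point is on its axis, 45 mm above the underside of its foot; z is up along its axis.
Mind the look-alikes: they are no part of the job. What is shaped like the part that bears square_finial_center but red is not meant.

How it is judged:
By the outcome, as a careful person would: the job done as asked, in the order asked, and still so for the second after the job is handed in, with the robot touching nothing.
It also fails if it takes over 35 s, if anything falls off the work surface, if the arm or the gripper's body presses on something with over 40 N, if the wrist force passes 120 N, or if a joint passes its speed limit or range.

### The arm

A 7-joint arm with a two-finger parallel gripper is mounted at the origin on the work surface. World frame = base frame: x ahead of the robot, y to its left, z up, the work surface at z = 0. Lengths are in m, angles in rad, forces in N, time in s.
With the tool pointing down it reaches from about 0.425 to 0.875 m from the base axis. Payload 4.7 kg.
Tool frame: the origin (TCP) lies on the centre line of the jaws, within the pads' length; the fingertips stand ahead of it and the grasp point (between the pads) lies 2 mm behind it (nose_length is the z of the fingertips in the tool frame, in m); z points along the fingers, y is the line along which they close (so a half turn about z gives the same grasp; the last joint's range is limited). The gripper opens to 87 mm and grips with 3 to 60 N. Pads are 19 mm wide; open, the fingers measure 117 mm over their backs; the gripper's body (75 mm by 190 mm) begins 51 mm behind the grasp point.
Start: joints at [1.17, 0.321, -0.07, 1.45, 0.023, 1.371, -0.057], TCP at [0.262, -0.595, 0.24] pointing down, gripper open.
Joint ranges: [-2.86, 2.86], [-0.3, 2.09], [-1.38, 1.24], [0.06, 2.45], [-1.56, 4.7], [0.09, 2.05], [-2.69, 2.69]. Speed limits (rad/s): [2.57, 2.57, 3.14, 3.14, 3.14, 3.14, 3.14].

### API

Orientations are given as a rotation vector (axis times angle).
In Python, from bench import * gives the robot as it stands.
- The arm moves only by the tool send_rows, never from a script. Its arguments are lists of equal length, an entry for each row: "xyz": the shift along the tool's x, y, z in mm, a list of three; "dr": the turn, a rotation vector about the tool's x, y, z in rad, a list of three. A call has exactly 10 rows; each row is the pose to reach, as a shift and turn from the pose commanded when the call began, along the tool's axes at that moment; what a row does not reach only later rows make up. A row lasts 1/12 s, in which the tool goes at most 41.7 mm and 7.16 degrees, less where a joint would pass 70% of its speed; a pose out of reach is approached as far as the arm can. A call with a gripper value outside its range is refused whole. "jaw" is the finger opening in mm, from 0 to 87, set as the call begins (left out, the last holds). The fingers move at their own pace and stop on an object; "grip_force" is the grip in N (left out, the last holds). Time passes only in rows, so rows that repeat a pose let the fingers close, or fill a call up. It gives the time, the measured TCP pose, the force, the opening and the grip force at its end, in the units of the state.
- get_state(): the state, without advancing time (a new reading comes with each control period).
- get_image(name): name is "side" or "top" or "wrist"; returns the picture (480x640x3 uint8, red, green, blue); there is no depth.
- calibration(name): a dict with "vfov" (degrees; the focal length in pixels is half the picture's height over the tangent of half this angle, whatever the lens; pixels are square), "cx", "cy" (the principal point, pixels), "rvec" (rotation vector, rad) and "tvec" (3), from world to camera coordinates, as OpenCV has them; the wrist camera has in their place "hand_eye" (4x4, takes a point from camera to tool coordinates, whose origin is the TCP and whose axes are the flange's). Camera axes: x right, y down, z forward; pixel columns grow to the right and rows downward; lengths in m; the calibration is good to about 2 mm. A picture is of the moment at which its call begins: read the wrist's pose just before it. calibration takes no time and is no camera call.
- close_job(): hands the job in; it is judged then, once.
The state is a dict: "time": time; "joint_positions": joint angles; "qd": joint speeds; "joint_torque": joint torques, N m; "position": TCP position; "tool_rot": TCP orientation; "ft_force": force on the tool from outside, world axes, zero at the start; "torque": the same for the moment, N m; "grip_width": opening from 0.0 (shut) to 1.0 (fully open); "grip_force": force on a finger pad.
Only numpy, scipy, OpenCV 4.12 (cv2) and the standard library are available. Lean on these libraries where they do the work, as an engineer would, in place of code of your own. Each camera call takes 0.05 s, during which the arm holds its last target. There are 200 camera calls.

## Working session

There is one attempt and no reset: what is moved stays moved. The work goes in short steps, Python scripts to look and compute and a tool call to move; the robot and the scene stay as the last step left them, time stands still between calls to the robot, and variables do not carry over. Pictures are saved under pics/ and viewed, at most 10 in all, crops included, and the job is handed in when it is done.

Besides the shell and the picture viewer there is one more tool, called after ">>>" as a command line: name --argument value ..., lists and objects as JSON in quotes. send_rows: Moves the arm, as the interface text tells. Its arguments: {"type":"object","properties":{"xyz":{"type":"array"},"dr":{"type":"array"},"jaw":{"type":"number"},"grip_force":{"type":"number"}},"required":["xyz","dr"]}

```bash
mkdir -p pics; ls; python3 - <<'E'
from bench import *
import cv2,numpy as np
s=get_state();print(s)
for n in("side","top","wrist"):
    cv2.imwrite(f"pics/{n}0.png",get_image(n)[:,:,::-1]);print(n,calibration(n))
E
```

```text
pics
{'time': 0.0, 'joint_positions': array([ 1.17010108,  0.32183272, -0.07010208,  1.45168727,  0.02260008,
        1.37079669, -0.05688256]), 'qd': array([ 0.00071818, -0.00189574,  0.00050192,  0.00062275,  0.00016502,
       -0.0018667 , -0.00072777]), 'joint_torque': array([-5.03824904e-04, -4.91292679e+01, -4.04128404e-01, -3.12524593e+01,
       -6.39816304e-02,  4.37782297e-02,  1.80176758e-04]), 'position': array([ 0.26170412, -0.59441115,  0.23844915]), 'tool_rot': array([-3.07241409e+00, -6.46611535e-01,  7.69109302e-04]), 'ft_force': array([-0.20174224,  0.44752828, -0.43138822]), 'torque': array([ 0.03641991,  0.01383753, -0.01706458]), 'grip_force': 0.0, 'grip_width': 0.9990446928287365}
side {'vfov': 57.66892537132415, 'cx': 319.46222586658354, 'cy': 238.9839414937979, 'rvec': array([ 0.84461891, -2.44465302,  1.24399804]), 'tvec': array([0.42427542, 0.25074881, 0.61512116])}
top {'vfov': 52.82864114559362, 'cx': 322.81225162250155, 'cy': 238.7250318898181, 'rvec': array([ 2.14422508, -2.18399263,  0.18542092]), 'tvec': array([0.01552072, 0.54867491, 0.70748868])}
wrist {'vfov': 60.85812522670051, 'cx': 319.3422405255628, 'cy': 246.6302861471501, 'hand_eye': array([[-2.56960461e-04, -9.59397091e-01, -2.82058781e-01,
         7.68913332e-02],
       [ 9.99999526e-01,  1.84111904e-05, -9.73640959e-04,
        -4.33643829e-04],
       [ 9.39301342e-04, -2.82058897e-01,  9.59396631e-01,
        -1.45526237e-01],
       [ 0.00000000e+00,  0.00000000e+00,  0.00000000e+00,
         1.00000000e+00]])}
```

View pics/side0.png

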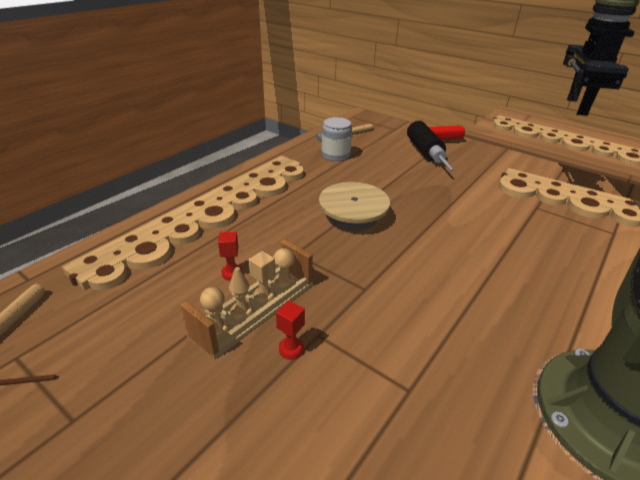

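View pics/top0.png

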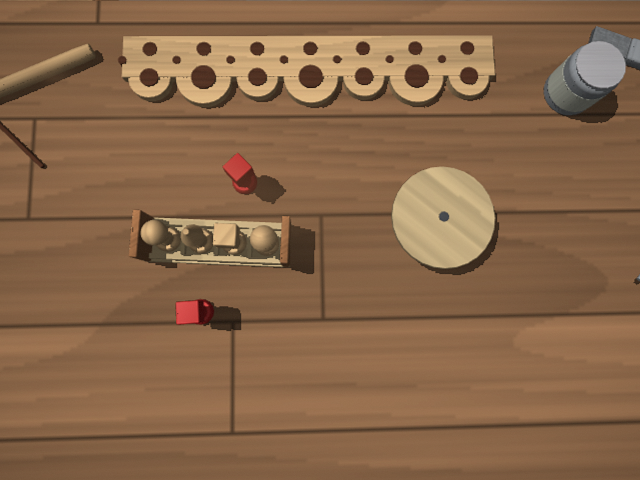

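The top view shows the square head at about (226,236), third in the rack, and the pivot at (444,216). The red decoys are at (240,170) and (195,312). In the side view the head is at (262,266) and the pivot at (354,200). Next I zoom in on both.

```bash
cat > h.py <<'E'
import cv2,numpy as np
from bench import *
from scipy.spatial.transform import Rotation as R
def cam(n,st=None):
    c=calibration(n);f=240/np.tan(np.radians(c["vfov"]/2))
    K=np.array([[f,0,c["cx"]],[0,f,c["cy"]],[0,0,1]])
    if n=="wrist":
        T=np.eye(4);T[:3,:3]=R.from_rotvec(st["tool_rot"]).as_matrix();T[:3,3]=st["position"]
        W=np.linalg.inv(T@c["hand_eye"]);return K,W[:3,:3],W[:3,3]
    return K,R.from_rotvec(c["rvec"]).as_matrix(),np.array(c["tvec"])
def onplane(C,uv,z):
    K,Rm,t=C;o=-Rm.T@t;d=Rm.T@np.linalg.inv(K)@[*uv,1];return o+d*(z-o[2])/d[2]
def proj(C,p):
    K,Rm,t=C;q=K@(Rm@np.array(p)+t);return q[:2]/q[2]
def tri(C1,u1,C2,u2):
    P=[c[0]@np.c_[c[1],c[2]] for c in(C1,C2)]
    x=cv2.triangulatePoints(P[0],P[1],np.array(u1,float).reshape(2,1),np.array(u2,float).reshape(2,1));return (x[:3]/x[3]).ravel()
E
python3 - <<'E'
from h import *
T,S=cam("top"),cam("side")
print("head",tri(T,(226,236),S,(262,262)),onplane(T,(226,236),.1))
print("piv",tri(T,(444,216),S,(354,200)),onplane(T,(444,216),.05),onplane(S,(354,200),.05))
for u in((239,166),(187,312)):print("red top",onplane(T,u,.09))
a=cv2.imread("pics/top0.png")[200:275,120:300];b=cv2.imread("pics/side0.png")[225:365,175:330]
a=cv2.resize(a,None,fx=4,fy=4,interpolation=cv2.INTER_CUBIC);b=cv2.resize(b,None,fx=4,fy=4,interpolation=cv2.INTER_CUBIC)
cv2.imwrite("pics/a.png",a);cv2.imwrite("pics/b.png",b)
import bench;print([n for n in dir(bench) if not n.startswith('_')],getattr(bench,'nose_length',None))
E
```

```text
head [0.54750819 0.14498343 0.09120557] [0.54629145 0.14357307 0.1       ]
piv [ 0.57965205 -0.18335027  0.04530631] [ 0.57949678 -0.18157382  0.05      ] [ 0.57472716 -0.17722694  0.05      ]
red top [0.65056444 0.12715125 0.09      ]
red top [0.4416789  0.19847289 0.09      ]
['MotionError', 'calibration', 'close_job', 'get_image', 'get_state', 'nose_length'] 0.017
```

View pics/a.png

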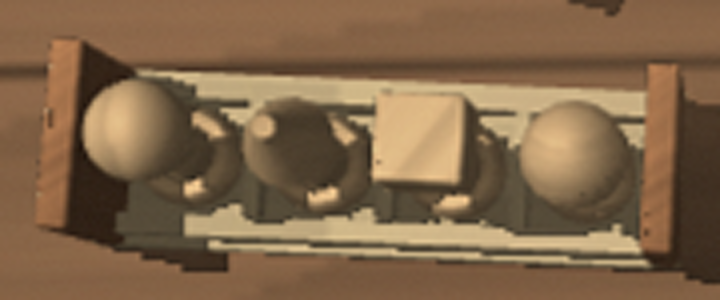

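```bash
cat >> h.py <<'E'
def go(p,yaw,st=None):
    "tool-axes shift (mm) and turn for world p, tool x at yaw deg, tool down"
    st=st or get_state();A=R.from_rotvec(st["tool_rot"])
    y=np.radians(yaw);B=R.from_matrix(np.c_[[np.cos(y),np.sin(y),0],[np.sin(y),-np.cos(y),0],[0,0,-1]])
    print("xyz",(A.inv().apply(np.array(p)-st["position"])*1000).round(1),"dr",(A.inv()*B).as_rotvec().round(4))
E
python3 -c "
from h import *
go((.57,-.18,.26),90)"
```

```text
xyz [ 449.2 -255.2  -21. ] dr [-1.400e-03 -8.000e-04 -1.156e+00]
```

View pics/b.png

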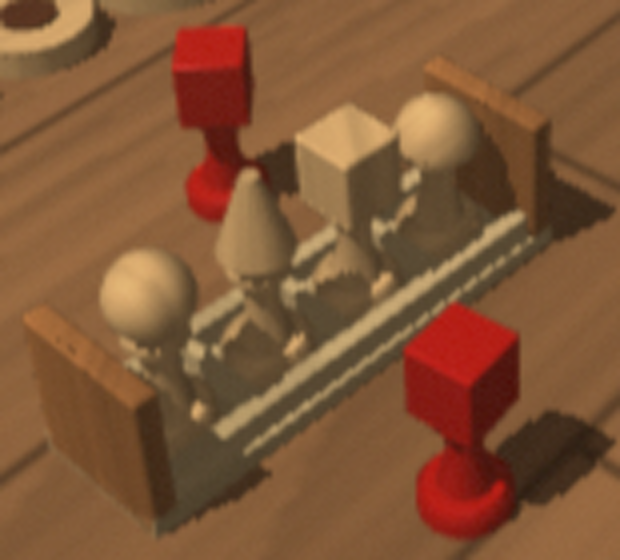

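Side crop: the square head is third from the near end, between the spire and a ball. The red decoys stand clear before and behind the row.

>>> send_rows --xyz '[[36,-20,-2],[72,-41,-3],[108,-61,-5],[144,-82,-7],[180,-102,-8],[216,-122,-10],[252,-143,-12],[288,-163,-13],[324,-184,-15],[359,-204,-17]]' --dr '[[0,0,-0.115],[0,0,-0.23],[0,0,-0.345],[0,0,-0.46],[0,0,-0.575],[0,0,-0.69],[0,0,-0.805],[0,0,-0.92],[0,0,-1.035],[0,0,-1.156]]' --jaw 60 --grip_force 15

```text
time: 0.98
position: [0.509, -0.2614, 0.2566]
tool_rot: [2.215, 2.228, -0.0]
ft_force: [1.3, 0.1, 0.6]
grip_width: 0.69
grip_force: 0.0
```

```bash
python3 -c "
from h import *
st=get_state();C=cam('wrist',st);im=get_image('wrist');cv2.imwrite('pics/w1.png',im[:,:,::-1])
print(st['time'],st['position'],proj(C,(.578,-.18,.05)))
go((.53,.13,.27),90,st)"
```

```text
0.9833 [ 0.50902148 -0.26141856  0.25658158] [404.55311263 122.51992532]
xyz [391.3  23.3 -13.5] dr [-0.0001  0.0001  0.0059]
```

```bash
python3 -c "
from h import *
im=cv2.imread('pics/w1.png');g=cv2.cvtColor(im,cv2.COLOR_BGR2GRAY)
n,l,s,c=cv2.connectedComponentsWithStats(((g<100)*255).astype('uint8'))
for i in range(1,n):
    if 30<s[i,4]<3000 and np.hypot(*(c[i]-[404,122]))<80:print(s[i],c[i])
"
```

```text
[395 113  19  20 292] [403.94520548 122.73287671]
```

>>> send_rows --xyz '[[39,2,-1],[78,5,-3],[117,7,-4],[156,9,-5],[195,12,-7],[234,14,-8],[273,16,-10],[312,19,-11],[351,21,-12],[390,23,-13]]' --dr '[[0,0,0.006],[0,0,0.006],[0,0,0.006],[0,0,0.006],[0,0,0.006],[0,0,0.006],[0,0,0.006],[0,0,0.006],[0,0,0.006],[0,0,0.006]]'

```text
time: 1.87
position: [0.531, 0.1279, 0.2696]
tool_rot: [2.229, 2.213, -0.0]
ft_force: [0.8, 0.2, -0.4]
grip_width: 0.69
grip_force: 0.0
```

```bash
python3 -c "
from h import *
get_image('top')
get_image('top')
st=get_state();C=cam('wrist',st);im=get_image('wrist');cv2.imwrite('pics/w2.png',im[:,:,::-1])
print(st['time'],st['position'],st['tool_rot'],np.abs(st['qd']).max(),proj(C,(.547,.144,.1)))
import json;json.dump([list(st['position']),list(st['tool_rot'])],open('w2.json','w'))"
```

```text
1.9667 [0.52972937 0.13511035 0.27000032] [-2.21312234 -2.22543087 -0.00542158] 0.08753832823443737 [342.24862544 218.7934779 ]
```

View pics/w2.png

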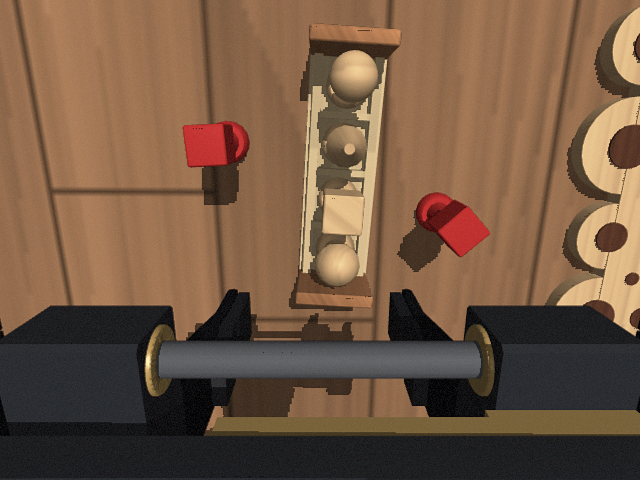

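The wrist view shows the square top face at about (342,213), with the spire at (347,146) and a ball at (337,265) beside it. The red decoys are well to the sides, at (207,145) and (460,230).

```bash
python3 -c "
from h import *
im=cv2.imread('pics/w2.png')[170:260,290:395]
cv2.imwrite('pics/w2c.png',cv2.resize(im,None,fx=6,fy=6,interpolation=cv2.INTER_CUBIC))"
```

```text
(no output)
```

View pics/w2c.png

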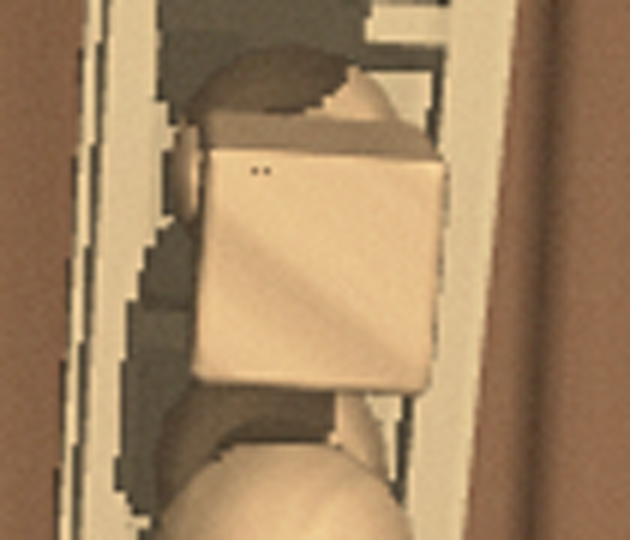

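The top face corners in the 6x crop are (211,149), (443,160), (425,390) and (194,380).

```bash
python3 -c "
from h import *
import json
p,r=json.load(open('w2.json'));C=cam('wrist',dict(position=p,tool_rot=r))
q=np.array([onplane(C,(290+u/6-.4,170+v/6-.4),.1) for u,v in((211,149),(443,160),(425,390),(194,380))])
print(q,q.mean(0));a=q[1]-q[0]+q[2]-q[3];b=q[0]-q[3]+q[1]-q[2]
print(np.linalg.norm(a)/2,np.linalg.norm(b)/2,np.degrees(np.arctan2(a[1],a[0])),np.degrees(np.arctan2(b[1],b[0]))-90)
print(onplane(C,(347,150),.11),onplane(C,(337,262),.08))
T=cam('top');print(np.mean([onplane(T,(120+u/4-.4,200+v/4-.4),.1) for u,v in((377,95),(466,96),(462,184),(374,182))],0))
yaw=90+np.degrees(np.arctan2(a[1],a[0]));m=q.mean(0)
st=get_state();print(st['time'],st['position'])
go((m[0],m[1],.13),yaw);go((m[0],m[1],.081),yaw)"
```

```text
[[0.53302889 0.16321987 0.1       ]
 [0.56308729 0.16194612 0.1       ]
 [0.56177562 0.13119828 0.1       ]
 [0.5310471  0.13241107 0.1       ]] [0.54723473 0.14719384 0.1       ]
0.030418878718916027 0.030822338525172348 -2.3424202787899406 -3.062563024230215
[0.5488073  0.19738638 0.11      ] [0.54443077 0.10151091 0.08      ]
[0.54862961 0.14562174 0.1       ]
2.0167 [0.5303776  0.13067124 0.26959033]
xyz [ 16.3  16.9 139.6] dr [-0.0002 -0.0014  0.0421]
xyz [ 16.2  16.9 188.6] dr [-0.0002 -0.0014  0.0421]
```

```bash
python3 -c "
from h import *
go((.548,.146,.22),87.3)"
```

```text
xyz [15.2 17.6 49.6] dr [-0.0002 -0.0014  0.0483]
```

>>> send_rows --xyz '[[5,6,17],[10,12,34],[15,17.5,49.5],[15,17.5,49.5],[15,17.5,49.5],[15,17.5,49.5],[15,17.5,49.5],[15,17.5,49.5],[15,17.5,49.5],[15,17.5,49.5]]' --dr '[[0,0,0.016],[0,0,0.032],[0,-0.001,0.048],[0,-0.001,0.048],[0,-0.001,0.048],[0,-0.001,0.048],[0,-0.001,0.048],[0,-0.001,0.048],[0,-0.001,0.048],[0,-0.001,0.048]]'

```text
time: 2.85
position: [0.549, 0.1412, 0.2206]
tool_rot: [2.28, 2.159, -0.0]
ft_force: [0.1, 1.0, 0.4]
grip_width: 0.686
grip_force: 0.0
```

```bash
python3 -c "
from h import *
import json
st=get_state();C=cam('wrist',st);im=get_image('wrist')[:,:,::-1];cv2.imwrite('pics/w3.png',im)
u,v=proj(C,(.548,.146,.1)).round().astype(int);print(st['position'],np.abs(st['qd']).max(),u,v)
cv2.imwrite('pics/w3c.png',cv2.resize(im[v-60:v+60,u-60:u+60],None,fx=5,fy=5,interpolation=cv2.INTER_CUBIC))
json.dump([list(st['position']),list(st['tool_rot']),int(u),int(v)],open('w3.json','w'))"
```

```text
[0.54900111 0.14122751 0.22060518] 0.003638641717337761 319 239
```

View pics/w3c.png

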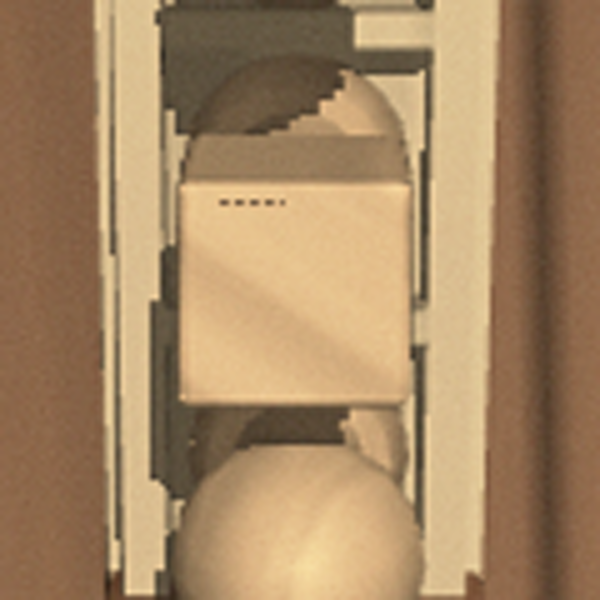

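The face is square to the tool, with corners at (180,182), (411,182), (411,404) and (181,404) in the 5x crop.

```bash
python3 -c "
from h import *
import json
p,r,u0,v0=json.load(open('w3.json'));C=cam('wrist',dict(position=p,tool_rot=r))
q=np.array([onplane(C,(u0-60+u/5-.4,v0-60+v/5-.4),.1) for u,v in((180,182),(411,182),(411,404),(181,404))])
m=q.mean(0);a=q[1]-q[0]+q[2]-q[3];b=q[0]-q[3]+q[1]-q[2]
print(m,np.linalg.norm(a)/2,np.linalg.norm(b)/2,np.degrees(np.arctan2(a[1],a[0])))
yaw=90+np.degrees(np.arctan2(a[1],a[0]))
go((m[0],m[1],.081),yaw)"
```

```text
[0.5475201  0.14713768 0.1       ] 0.031088221232393718 0.031006222491382348 -3.139018632585581
xyz [  6.   -1.9 139.5] dr [0.0008 0.0012 0.0006]
```

>>> send_rows --xyz '[[3,-1,10],[6,-2,25],[6,-2,45],[6,-2,65],[6,-2,85],[6,-2,105],[6,-2,120],[6,-2,132],[6,-2,139],[6,-2,139]]' --dr '[[0,0.001,0],[0,0.001,0],[0,0.001,0],[0,0.001,0],[0,0.001,0],[0,0.001,0],[0,0.001,0],[0,0.001,0],[0,0.001,0],[0,0.001,0]]'

```text
time: 3.73
position: [0.546, 0.1471, 0.0792]
tool_rot: [-2.279, -2.16, 0.004]
ft_force: [0.0, -0.3, 0.4]
grip_width: 0.687
grip_force: 0.0
```

>>> send_rows --xyz '[[0,0,0],[0,0,0],[0,0,0],[0,0,0],[0,0,0],[0,0,0],[0,0,0],[0,0,0],[0,0,0],[0,0,0]]' --dr '[[0,0,0],[0,0,0],[0,0,0],[0,0,0],[0,0,0],[0,0,0],[0,0,0],[0,0,0],[0,0,0],[0,0,0]]' --jaw 38

```text
time: 4.57
position: [0.5472, 0.1473, 0.081]
tool_rot: [2.281, 2.161, -0.0]
ft_force: [0.2, 0.2, 0.2]
grip_width: 0.434
grip_force: 0.0
```

```bash
python3 -c "
from h import *
st=get_state();print(st['position'],st['ft_force'],st['grip_width']*87)
go((.5475,.1471,.081),86.9)
cv2.imwrite('pics/w4.png',get_image('wrist')[:,:,::-1])"
```

```text
[0.54717175 0.14729754 0.08099344] [0.21240934 0.16489324 0.17746163] 37.773719634883705
xyz [-0.2  0.3 -0. ] dr [-0.      0.0001  0.0001]
```

View pics/w4.png

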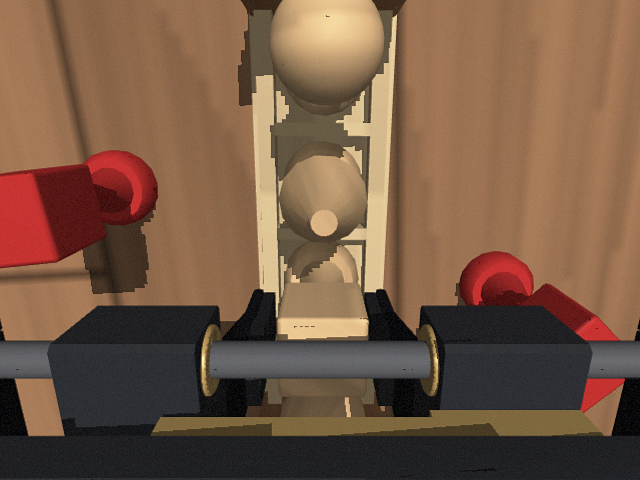

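The fingers straddle the head, which is centred at x ≈ 322 with even gaps, and the neighbours are untouched. I close the gripper now.

>>> send_rows --xyz '[[0,0,0],[0,0,0],[0,0,0],[0,0,0],[0,0,0],[0,0,0],[0,0,0],[0,0,0],[0,0,0],[0,0,0]]' --dr '[[0,0,0],[0,0,0],[0,0,0],[0,0,0],[0,0,0],[0,0,0],[0,0,0],[0,0,0],[0,0,0],[0,0,0]]' --jaw 20 --grip_force 20

```text
time: 5.45
position: [0.5472, 0.1473, 0.081]
tool_rot: [2.281, 2.161, -0.0]
ft_force: [-0.5, 0.6, -0.6]
grip_width: 0.366
grip_force: 19.9
```

>>> send_rows --xyz '[[0,0,-3],[0,0,-8],[0,0,-15],[0,0,-25],[0,0,-37],[0,0,-50],[0,0,-65],[0,0,-80],[0,0,-95],[0,0,-110]]' --dr '[[0,0,0],[0,0,0],[0,0,0],[0,0,0],[0,0,0],[0,0,0],[0,0,0],[0,0,0],[0,0,0],[0,0,0]]'

```text
time: 6.28
position: [0.5474, 0.1475, 0.1933]
tool_rot: [2.28, 2.16, 0.002]
ft_force: [-0.2, 0.6, -1.8]
grip_width: 0.365
grip_force: 19.9
```

```bash
python3 -c "
from h import *
get_image('top');T=cam('top');S=cam('side')
t=get_image('top')[:,:,::-1];s=get_image('side')[:,:,::-1]
st=get_state();print(st['position'],st['ft_force'],st['grip_width']*87)
x=np.hstack([cv2.resize(t[190:290,100:310],(400,190)),cv2.resize(s[150:370,170:400],(400,383))[:190]]) if 0 else None
a=cv2.resize(t[150:290,120:320],(400,280));b=cv2.resize(s[150:360,170:370],(400,420))
c=np.zeros((420,800,3),'uint8');c[:280,:400]=a;c[:,400:]=b;cv2.imwrite('pics/l.png',c)
go((.578,-.18,.2),86.9)"
```

```text
[0.54817013 0.14777107 0.19306745] [-0.1271103  -0.03975105 -1.7871629 ] 32.03200714793573
xyz [-325.7   47.5   -6.9] dr [ 0.0038 -0.0004  0.0002]
```

View pics/l.png

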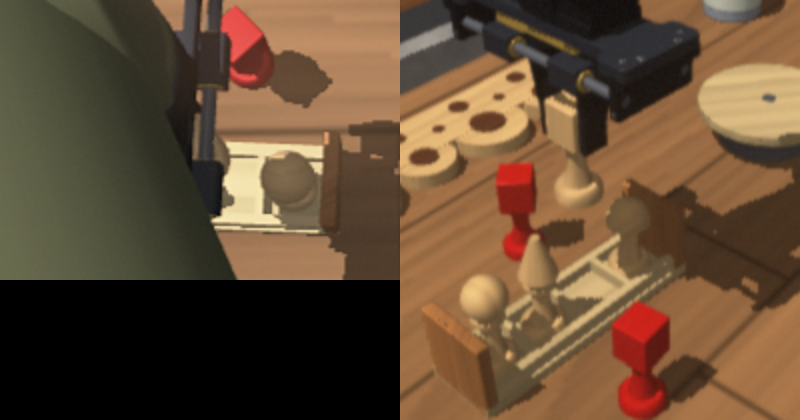

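The finial is lifted cleanly and upright, and the neighbours still stand in the rack. The carry overshoots the disc slightly so the wrist camera can see the pivot.

>>> send_rows --xyz '[[-8,1,-1],[-24,3,-2],[-50,6,-4],[-85,10,-6],[-122,15,-7],[-160,20,-7],[-198,25,-7],[-236,30,-7],[-274,35,-7],[-310,40,-7]]' --dr '[[0,0,0],[0,0,0],[0,0,0],[0,0,0],[0,0,0],[0,0,0],[0,0,0],[0,0,0],[0,0,0],[0,0,0]]'

```text
time: 7.27
position: [0.5691, -0.1675, 0.1969]
tool_rot: [-2.281, -2.158, 0.003]
ft_force: [0.8, -0.2, -0.8]
grip_width: 0.366
grip_force: 19.9
```

>>> send_rows --xyz '[[-28,4,0],[-50,7,0],[-66,9,0],[-76,10,0],[-80,11,0],[-80,11,0],[-80,11,0],[-80,11,0],[-80,11,0],[-80,11,0]]' --dr '[[0,0,0],[0,0,0],[0,0,0],[0,0,0],[0,0,0],[0,0,0],[0,0,0],[0,0,0],[0,0,0],[0,0,0]]'

```text
time: 8.1
position: [0.5773, -0.2436, 0.1983]
tool_rot: [2.278, 2.163, 0.0]
ft_force: [0.2, 0.8, -1.3]
grip_width: 0.367
grip_force: 19.9
```

```bash
python3 -c "
from h import *
st=get_state();C=cam('wrist',st);im=get_image('wrist')[:,:,::-1];cv2.imwrite('pics/w5.png',im)
print(st['position'],np.abs(st['qd']).max(),st['grip_width']*87);e=proj(C,(.578,-.18,.05));print(e)
g=cv2.cvtColor(im,cv2.COLOR_BGR2GRAY)
n,l,s,c=cv2.connectedComponentsWithStats(((g<100)*255).astype('uint8'))
for i in range(1,n):
    if 30<s[i,4]<3000 and np.hypot(*(c[i]-e))<80:print(s[i],c[i],onplane(C,c[i],.05))
go((.578,-.18,.19),86.9)
"
```

```text
[ 0.57733834 -0.24358306  0.19830553] 0.005526133332785411 31.953698529212524
[316.67494348 147.79158162]
[305 137  22  23 401] [315.65586035 148.21945137] [ 0.57727188 -0.1802537   0.05      ]
xyz [63.9 -2.6  8.3] dr [0.0002 0.0002 0.0015]
```

>>> send_rows --xyz '[[6,0,1],[16,-1,2],[28,-1,4],[40,-2,6],[50,-2,7],[58,-2,8],[63,-2,8],[63.5,-2,8],[63.5,-2,8],[63.5,-2,8]]' --dr '[[0,0,0],[0,0,0],[0,0,0],[0,0,0],[0,0,0],[0,0,0],[0,0,0],[0,0,0],[0,0,0],[0,0,0]]'

```text
time: 8.98
position: [0.5785, -0.1822, 0.1901]
tool_rot: [2.281, 2.159, -0.001]
ft_force: [-0.2, 0.3, -1.5]
grip_width: 0.365
grip_force: 19.9
```

>>> send_rows --xyz '[[0,0,6],[0,0,15],[0,0,26],[0,0,38],[0,0,48],[0,0,56],[0,0,61],[0,0,64],[0,0,64],[0,0,64]]' --dr '[[0,0,0],[0,0,0],[0,0,0],[0,0,0],[0,0,0],[0,0,0],[0,0,0],[0,0,0],[0,0,0],[0,0,0]]'

```text
time: 9.82
position: [0.5787, -0.1813, 0.1262]
tool_rot: [2.28, 2.161, 0.0]
ft_force: [-0.3, -0.3, -1.5]
grip_width: 0.367
grip_force: 19.9
```

```bash
python3 -c "
from h import *
st=get_state();print(st['time'],st['ft_force'],st['position'])
go((.5773,-.180,.121),86.9)"
```

```text
9.8167 [-0.31264171 -0.25840484 -1.45699214] [ 0.57873365 -0.18128432  0.1262406 ]
xyz [ 1.2 -1.5  5.2] dr [0.0004 0.0001 0.0003]
```

Now I correct sideways and lower slowly, watching the force.

>>> send_rows --xyz '[[0.6,-0.7,0],[1.2,-1.4,0.5],[1.2,-1.4,1],[1.2,-1.4,1.5],[1.2,-1.4,2],[1.2,-1.4,2.5],[1.2,-1.4,3],[1.2,-1.4,3.5],[1.2,-1.4,4],[1.2,-1.4,4]]' --dr '[[0,0,0],[0,0,0],[0,0,0],[0,0,0],[0,0,0],[0,0,0],[0,0,0],[0,0,0],[0,0,0],[0,0,0]]'

```text
time: 10.65
position: [0.5771, -0.1801, 0.1219]
tool_rot: [-2.281, -2.161, 0.0]
ft_force: [-0.6, -0.7, -0.5]
grip_width: 0.365
grip_force: 19.9
```

>>> send_rows --xyz '[[0,0,0.1],[0,0,0.2],[0,0,0.3],[0,0,0.4],[0,0,0.5],[0,0,0.6],[0,0,0.7],[0,0,0.8],[0,0,0.8],[0,0,0.8]]' --dr '[[0,0,0],[0,0,0],[0,0,0],[0,0,0],[0,0,0],[0,0,0],[0,0,0],[0,0,0],[0,0,0],[0,0,0]]'

```text
time: 11.48
position: [0.5772, -0.1801, 0.1212]
tool_rot: [2.281, 2.161, -0.0]
ft_force: [0.0, 0.4, -0.5]
grip_width: 0.367
grip_force: 19.9
```

>>> send_rows --xyz '[[0,0,0.1],[0,0,0.2],[0,0,0.3],[0,0,0.4],[0,0,0.5],[0,0,0.5],[0,0,0.5],[0,0,0.5],[0,0,0.5],[0,0,0.5]]' --dr '[[0,0,0],[0,0,0],[0,0,0],[0,0,0],[0,0,0],[0,0,0],[0,0,0],[0,0,0],[0,0,0],[0,0,0]]'

```text
time: 12.32
position: [0.5772, -0.1801, 0.1209]
tool_rot: [2.28, 2.161, -0.0]
ft_force: [0.1, 0.3, 2.8]
grip_width: 0.365
grip_force: 19.9
```

```bash
python3 -c "
from h import *
f=[]
for i in range(8):
    get_image('side');f.append(get_state()['ft_force'])
print(np.mean(f,0),np.std(f,0))"
```

```text
[-0.98335554  0.21048979  2.67779261] [0.41923452 0.46038504 0.62446557]
```

Contact is clear: vertical force rose from −1.5 N to +2.7 N. I release by opening to a width that stays clear.

>>> send_rows --xyz '[[0,0,0],[0,0,0],[0,0,0],[0,0,0],[0,0,0],[0,0,0],[0,0,0],[0,0,0],[0,0,0],[0,0,0]]' --dr '[[0,0,0],[0,0,0],[0,0,0],[0,0,0],[0,0,0],[0,0,0],[0,0,0],[0,0,0],[0,0,0],[0,0,0]]' --jaw 60

```text
time: 13.55
position: [0.5772, -0.1801, 0.1207]
tool_rot: [2.281, 2.161, -0.0]
ft_force: [-0.4, -0.6, -0.2]
grip_width: 0.691
grip_force: 0.0
```

>>> send_rows --xyz '[[0,0,-4],[0,0,-12],[0,0,-24],[0,0,-38],[0,0,-54],[0,0,-70],[0,0,-86],[0,0,-98],[0,0,-106],[0,0,-110]]' --dr '[[0,0,0],[0,0,0],[0,0,0],[0,0,0],[0,0,0],[0,0,0],[0,0,0],[0,0,0],[0,0,0],[0,0,0]]'

```text
time: 14.38
position: [0.5778, -0.1801, 0.2328]
tool_rot: [2.279, 2.159, 0.002]
ft_force: [0.3, -0.2, 0.5]
grip_width: 0.69
grip_force: 0.0
```

```bash
python3 -c "
from h import *
for i in range(4): get_image('side')
st=get_state();C=cam('wrist',st);print(st['time'],st['position'],proj(C,(.5773,-.1803,.14)))
s=get_image('side')[:,:,::-1];w=get_image('wrist')[:,:,::-1]
c=np.hstack([cv2.resize(s[130:370,170:410],(400,400)),cv2.resize(w,(400,300))[[*range(300)]+[299]*100]]);cv2.imwrite('pics/f.png',c)"
```

```text
14.5833 [ 0.57673945 -0.17996904  0.22998472] [321.87762724 260.69631274]
```

View pics/f.png

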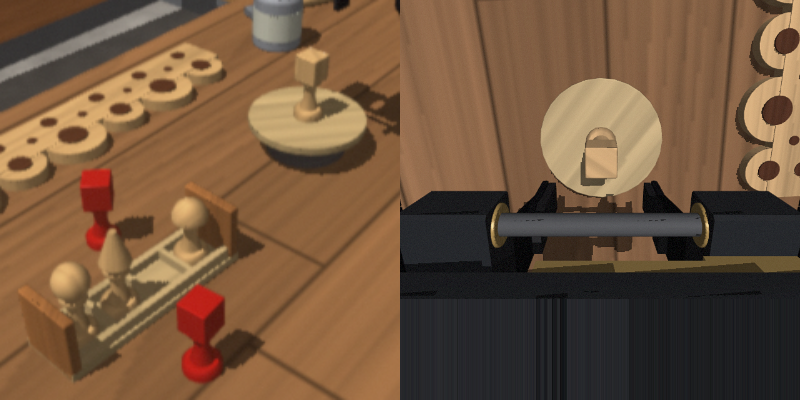

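The finial stands upright in the middle of the disc. In the wrist view its head is at (601,163) in the composite, which matches the projected target, and the neighbours and decoys are undisturbed. The gripper is clear, so I hand in.

```bash
python3 -c "
from bench import *
print(close_job())"
```

```text
the job is handed in; nothing more can be done
None
```

The square-headed finial stands upright and released in the middle of the paint turntable, its neighbours still stand in the rack, and the job was handed in at about 15 s on the robot clock (limit 35 s).

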